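# Set out the finishing kit round the counter bell

## Robot

A 6-joint arm with a two-finger parallel gripper is mounted at the origin on the work surface. World frame = base frame: x ahead of the robot, y to its left, z up, the work surface at z = 0. Lengths are in mm, angles in rad, forces in N, time in s.
With the tool pointing down it reaches from about 275 to 1000 mm from the base axis. Payload 8.4 kg.
Tool frame: the origin (TCP) lies on the centre line of the jaws, within the pads' length; the fingertips stand 17 mm ahead of it and the grasp point (between the pads) lies 2 mm behind it; z points along the fingers, y is the line along which they close (so a half turn about z gives the same grasp; the last joint's range is limited). The gripper opens to 85 mm and grips with 20 to 120 N. Pads are 22 mm wide; open, the fingers measure 114 mm over their backs; the gripper's body (76 mm by 85 mm) begins 54 mm behind the grasp point. The pads swing forward as they close: fully open they stand 13 mm farther back than shut.
Start: joints at [1.112, 0.353, 1.633, -0, 1.155, -0.002], TCP at [275.673, 560.921, 248.281] pointing down, gripper open.
Joint ranges: [-2.63, 2.63], [-0.92, 2.1], [0.06, 2.66], [-1.3, 4.44], [0, 2.69], [-3.02, 3.02]. Speed limits (rad/s): [2.22, 2.22, 2.79, 3.14, 3.14, 3.14].

## Interface

Orientations are given as [roll, pitch, yaw] about the fixed x, y, z axes, in that order (R = Rz(yaw) Ry(pitch) Rx(roll)).
In Python, from rig import r, eyes gives the robot as it stands. The module is installed in compiled form; this text tells all that it offers.
- The arm moves only by the shell command python3 -m inch 'ROWS' [FORCE]. ROWS is JSON, a list of rows, each a list of 7 numbers: the shift along the tool's x, y, z in m, then the turn, a rotation vector about the tool's x, y, z in degrees, then the closure, from -1 (fully open) to 1 (shut). In form: [[x, y, z, rx, ry, rz, gripper], ...]. A call has 1 to 8 rows; each row shifts and turns the commanded pose from where the row before left it, along the tool's axes as they then stand; what a row does not reach is not made up. A row lasts 1/10 s, in which the tool goes at most 50 mm and 8.59 degrees, less where a joint would pass 70% of its speed; a pose out of reach is approached as far as the arm can. A call with a gripper value outside its range is refused whole. The fingers move at their own pace and stop on an object; FORCE is the grip in N (left out, the last holds). Time passes only in rows, so rows that do not move let the fingers close. It gives the time, the measured TCP pose, the force, the opening and the grip force at its end, in the units of the state.
- r.sense(): the state, without advancing time (a new reading comes with each control period).
- eyes.grab_frame(name): name is "scene" or "top" or "wrist"; returns a dict with "img" (384x512x3 uint8, blue, green, red), "fx", "fy", "cx", "cy" (pixels), "D" ([k1, k2, p1, p2, k3] as OpenCV has them; the pictures are not rectified), "R" (3x3) and "t" (3): a world point X has camera coordinates R X + t; the wrist camera has in their place "hand_eye" (4x4, takes a point from camera to tool coordinates, whose origin is the TCP and whose axes are the flange's). Camera axes: x right, y down, z forward; pixel columns grow to the right and rows downward; lengths in mm; the calibration is good to about 2 mm. A picture is of the moment at which its call begins: read the wrist's pose just before it. There is no depth.
- r.sign_off(): hands the job in; it is judged then, once.
The state is a dict: "clock": time; "qpos": joint angles; "qvel": joint speeds; "joint_efforts": joint torques, N m; "eef_pos": TCP position; "tcp_rot": TCP orientation; "contact_force": force on the tool from outside, world axes, zero at the start; "wrist_torque": the same for the moment, N m; "opening": opening from 0.0 (shut) to 1.0 (fully open); "grasp_force": force on a finger pad.
Only numpy, scipy, OpenCV 4.12 (cv2) and the standard library are available. Lean on these libraries where they do the work, as an engineer would, in place of code of your own. Each camera call takes 0.05 s, during which the arm holds its last target. There are 200 camera calls.

## Task

Set out the finishing kit on the mat, everything square to the mat: roll the carton along its rollers to the end stop, lift it off there and stand it on the mat midway between the bell and the coin dish, its long side running front to back, then put the corner guard base-down on the middle of the carton's top. Also stand the gel jar 10 cm (centre to centre) straight in front of the bell, on the robot's side, and lay the tyre gauge dial up with its middle 10 cm straight behind the centre of the dish, crosswise, parallel to the line from bell to dish. The jar is glass, so do not drop it, and do not press the bell.

Things in the scene. Friction and masses are not known exactly. Their poses are not given: they have to be found in the camera images.
- carton: Small brown cardboard carton with a paper band along its top, 100 x 60 x 55 mm (x, y, z), 0.22 kg give or take a third. Origin: centre of its underside; x along its 100 mm length. It starts on the rollers of the lane, its length along the lane.
- guard: Orange plastic bumper guard corner, 60 g: square base plate 56 x 56 x 6 mm with two upright walls 8 mm thick on adjoining edges, 44 mm high overall. Origin: centre of the base's underside, z up. Wall A runs along y with its mid-plane at x = -24 mm (pinch it near y = +6 mm); wall B runs along x at y = -24 mm; the +x +y corner is open. It may sit any way round on the carton.
- jar: Purple glass gel jar with a black lid, round, 54 mm across, 72 mm high, about 0.22 kg. Origin: centre of its underside, z up.
- gauge: Chrome tyre gauge lying dial up, 110 mm long, about 90 g: a bar 16 mm wide and 14 mm high with a 36 mm round white-faced dial head, 14 mm high, at its +x end. Origin: underside, middle of its length, on the bar, a good place to grip across it; x along the bar, z out of the dial. In its place it may point either way.
- lane: Level roller lane fixed to the counter, 340 x 92 mm (x, y). Origin: on the counter under its middle. Tops of the free rollers 45 mm up; side rails (inner faces y = +-38 mm) 8 mm above them. A dark stop plate closes the +x end (away from the robot), inner face x = 155 mm, 25 mm above the rollers: a carton against it is centred at x = 105 mm. Rolling takes under 1 N.
- mat: Black rubber mat fixed on the counter, 260 x 340 mm (x, y), 4 mm thick. Origin: centre of its underside; x points to the back (away from the robot), y left. The bell and the dish stand on its mid-line at y = +110 mm and -110 mm, or the other way round, so that the middle between them is the mat's centre.
- bell: Counter bell fixed on the mat: a round steel base 72 mm across with a blue push button on top, 35 mm high overall. Origin: centre of its underside (on the mat's top); axes parallel to the mat's, x to the back.
- bell_push (a joint): Travel of the bell's button, 0 m up, 0.005 m fully down (about 3.5 N); it rings at 0.003.
- dish: Round open aluminium coin dish fixed on the mat, 80 mm across its rim, 18 mm high. Origin: centre of its underside (on the mat's top); axes parallel to the mat's, x to the back.

How it is judged:
By the outcome, as a careful person would: the job done as asked, in the order asked, and still so for the second after the job is handed in, with the robot touching nothing.
It also fails if it takes over 131 s, if anything falls off the work surface, if the arm or the gripper's body presses on something with over 40 N, if the wrist force passes 120 N, or if a joint passes its speed limit or range.

## Working session

There is one attempt and no reset: what is moved stays moved. The work goes in short steps, Python scripts to look and compute and a shell command to move; the robot and the scene stay as the last step left them, time stands still between calls to the robot, and variables do not carry over. Pictures are saved under pics/ and viewed, at most 14 in all, crops included, and the job is handed in when it is done.

```bash
mkdir -p pics
cat > h.py <<'E'
import numpy as np, cv2
from rig import r, eyes
from scipy.spatial.transform import Rotation as Ro
def grab(name):
    s=r.sense(); f=eyes.grab_frame(name)
    if 'hand_eye' in f:
        T=np.eye(4); T[:3,:3]=Ro.from_euler('xyz',s['tcp_rot']).as_matrix(); T[:3,3]=s['eef_pos']
        C=np.linalg.inv(T@np.array(f['hand_eye'])); f['R']=C[:3,:3]; f['t']=C[:3,3]
    f['R']=np.array(f['R'],float); f['t']=np.array(f['t'],float).ravel()
    f['K']=np.array([[f['fx'],0,f['cx']],[0,f['fy'],f['cy']],[0,0,1]]); f['D']=np.array(f['D'],float)
    return f
def ray(f,uv):
    n=cv2.undistortPoints(np.array(uv,float).reshape(-1,1,2),f['K'],f['D']).reshape(-1,2)
    d=np.c_[n,np.ones(len(n))]@f['R']; return -f['R'].T@f['t'],d
def plane(f,uv,z):
    c,d=ray(f,uv); return c+d*((z-c[2])/d[:,2])[:,None]
def proj(f,X):
    return cv2.projectPoints(np.array(X,float).reshape(-1,1,3),cv2.Rodrigues(f['R'])[0],f['t'],f['K'],f['D'])[0].reshape(-1,2)
def save(f,n): cv2.imwrite('pics/'+n+'.png',f['img'])
E
python3 - <<'E'
from h import *
print(r.sense())
import pickle
for n in('scene','top','wrist'):
    f=grab(n); save(f,n+'0'); pickle.dump(f,open(n+'0.pkl','wb')); print(n,(-f['R'].T@f['t']).round(),f['fx'])
    if n=='wrist':print(f['hand_eye'])
a=[cv2.imread(f'pics/{n}0.png') for n in('scene','top')]
E
```

```text
{'clock': 0.0, 'qpos': array([ 1.11161290e+00,  3.53687181e-01,  1.63415737e+00,  1.25349596e-05,
        1.15520710e+00, -2.41623282e-03]), 'qvel': array([ 0.00051518, -0.00111775,  0.00016978,  0.00028205,  0.0011671 ,
       -0.00067587]), 'joint_efforts': array([-1.46609342e-03, -6.05259275e+01, -3.42057717e+01,  4.74326430e-05,
        9.43038496e-03, -4.84971338e-06]), 'eef_pos': array([275.45301826, 560.50260812, 247.52735047]), 'tcp_rot': array([-3.14013369e+00, -1.49858152e-05,  2.68482038e+00]), 'contact_force': array([-0.139548  , -0.35564151,  0.25867811]), 'wrist_torque': array([-0.01752737, -0.00511681,  0.003212  ]), 'grasp_force': 0.0, 'opening': 0.9995847072302839}
scene [1200.  426.  983.] 493.4030916304151
top [ 319.    4. 1113.] 433.4901635348577
wrist [205. 594. 374.] 331.7516675912867
[[-2.74630476e-04 -9.53869617e-01 -3.00221048e-01  7.78720990e+01]
 [ 9.99998785e-01  1.98692865e-04 -1.54605159e-03 -1.51943296e+00]
 [ 1.53438342e-03 -3.00221107e-01  9.53868404e-01 -1.25956153e+02]
 [ 0.00000000e+00  0.00000000e+00  0.00000000e+00  1.00000000e+00]]
```

View pics/top0.png

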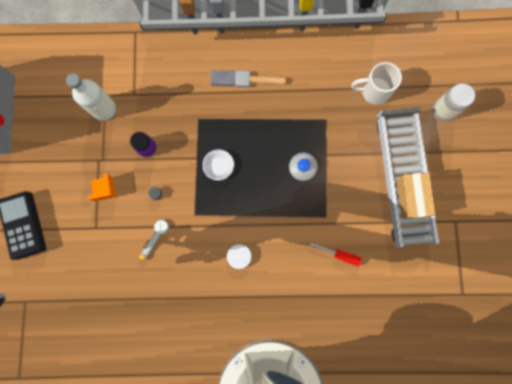

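View pics/scene0.png

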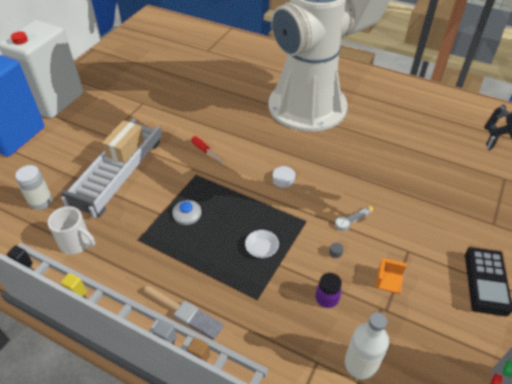

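Run:
```python
from h import *
import pickle
T=pickle.load(open('top0.pkl','rb')); S=pickle.load(open('scene0.pkl','rb'))
g=lambda f:f['img'].astype(int)
def big(m,box=None):
    if box: 
        q=np.zeros_like(m); x0,y0,x1,y1=box; q[y0:y1,x0:x1]=m[y0:y1,x0:x1]; m=q
    c=cv2.findContours(m.astype(np.uint8),cv2.RETR_EXTERNAL,cv2.CHAIN_APPROX_NONE)[0]
    return max(c,key=cv2.contourArea)
i=g(T)
c=big(i.max(2)<60,(180,100,345,235)); rc=cv2.boxPoints(cv2.minAreaRect(c)); P=plane(T,rc,4); print('mat',P.round(1).tolist(),P.mean(0))
e=[np.linalg.norm(P[k]-P[k-1]) for k in range(4)];print(e)
b,gg,rr=i[...,0],i[...,1],i[...,2]
def cen(c): m=cv2.moments(c);return [m['m10']/m['m00'],m['m01']/m['m00']]
print('bell',plane(T,[cen(big(b-rr>60,(280,140,330,190)))],39))
(x,y),rad=cv2.minEnclosingCircle(big(i.min(2)>110,(195,140,245,190))); print('dish',plane(T,[[x,y]],22),rad)
c=big((rr-b>70)&(rr-gg>50),(80,165,125,210)); rc=cv2.minAreaRect(c); print('guard',rc,plane(T,cv2.boxPoints(rc),44).round(1).tolist())
c=big(i.max(2)<50,(120,125,165,165)); (x,y),w,a=cv2.fitEllipse(c);print('lid',x,y,w,plane(T,[[x,y]],72))
o=[]
for x0,y0,x1,y1 in((370,100,445,250),(80,120,180,270)):
    k=T['img'][y0:y1,x0:x1]; o.append(cv2.resize(k,(390 if x0==80 else 290,580),interpolation=cv2.INTER_CUBIC))
cv2.imwrite('pics/crop0.png',np.hstack(o))
s=S['img']; cv2.imwrite('pics/crop1.png',np.hstack([cv2.resize(s[110:220,55:165],(400,400),interpolation=2),cv2.resize(s[200:310,315:425],(400,400),interpolation=2)]))
```

```text
mat [[692.4, 180.3, 4.0], [682.9, -156.5, 4.0], [436.2, -146.1, 4.0], [443.2, 179.9, 4.0]] [563.68120781  14.38850771   4.        ]
[np.float64(249.17290403492987), np.float64(336.9302290692263), np.float64(246.9021368984614), np.float64(326.0465011378581)]
bell [[556.27111504 -97.02910201  39.        ]]
dish [[565.91245535 121.01684105  22.        ]] 16.168006896972656
guard ((102.0, 187.0), (44.0, 44.0), 90.0) [[567.5, 467.7, 44.0], [565.0, 356.4, 44.0], [452.7, 353.3, 44.0], [455.2, 462.8, 44.0]]
lid 140.0570526123047 141.20721435546875 (15.387964248657227, 17.107177734375) [[618.14154412 308.77108512  72.        ]]
```

View pics/crop0.png

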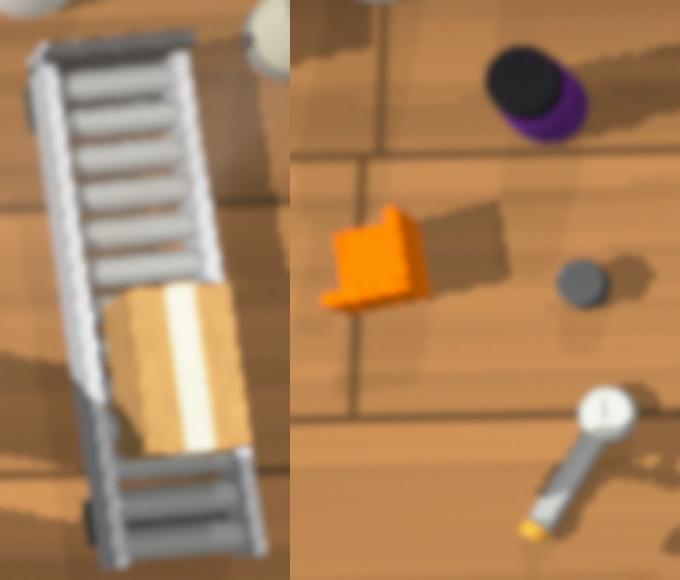

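View pics/crop1.png

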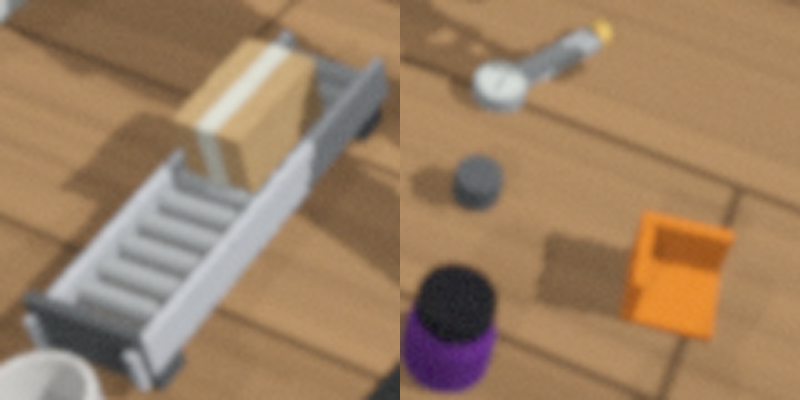

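```bash
cat > w.py <<'E'
import sys,pickle
from h import *
n,c=sys.argv[1:3]; f=grab(c); save(f,n); pickle.dump(f,open(n+'.pkl','wb')); s=r.sense(); print(n,s['eef_pos'].round(1),s['tcp_rot'].round(4),round(s['clock'],2))
E
python3 -m inch '[[-0.041,-0.034,0,0,0,0,-1],[-0.041,-0.034,0,0,0,0,-1],[0,0,0,0,0,-6.54,-1],[0,0,0,0,0,-6.54,-1],[0,0,0,0,0,-6.54,-1],[0,0,0,0,0,-6.54,-1],[0,0,0,0,0,0,-1]]'
python3 -m inch '[[-0.04,-0.03,0,0,0,0,-1],[-0.04,-0.03,0,0,0,0,-1],[-0.04,-0.02,0,0,0,0,-1],[0,0,0,0,0,0,-1],[0,0,0,0,0,0,-1],[0,0,0,0,0,0,-1]]'
python3 w.py wa wrist
python3 -m inch '[[-0.0025,-0.047,-0.0125,0,0,0,-1],[-0.0025,-0.047,-0.0125,0,0,0,-1],[-0.0025,-0.047,-0.0125,0,0,0,-1],[-0.0025,-0.047,-0.0125,0,0,0,-1],[-0.0025,-0.047,-0.0125,0,0,0,-1],[-0.0025,-0.047,-0.0125,0,0,0,-1],[-0.0025,-0.047,-0.0125,0,0,0,-1],[-0.0025,-0.047,-0.0125,0,0,0,-1]]'
python3 -m inch '[[0,0,0,0,0,0,-1],[0,0,0,0,0,0,-1],[0,0,0,0,0,0,-1]]'
python3 w.py wb wrist
python3 -m inch '[[0.007,-0.047,0.008,0,0,0,-1],[0.007,-0.047,0.008,0,0,0,-1],[0.007,-0.047,0.008,0,0,0,-1],[0.007,-0.047,0.008,0,0,0,-1],[0.007,-0.047,0.008,0,0,0,-1],[0.007,-0.047,0.008,0,0,0,-1],[0,0,0,0,0,0,-1],[0,0,0,0,0,0,-1]]'
python3 w.py wc wrist
python3 -c "
import cv2,numpy as np
a=[cv2.imread(f'pics/{n}.png') for n in('wa','wb','wc')]
cv2.imwrite('pics/abc.png',np.vstack([np.hstack([cv2.resize(k,(400,300),interpolation=3) for k in a[:2]]),np.hstack([cv2.resize(a[2],(400,300),interpolation=3),np.zeros((300,400,3),np.uint8)])]))"
```

```text
clock: 0.85
eef_pos: [316.6, 469.5, 248.1]
tcp_rot: [-3.141, -0.0, -3.14]
contact_force: [0.6, 0.0, 0.7]
opening: 1.0
grasp_force: 0.0
clock: 1.45
eef_pos: [435.8, 389.9, 248.0]
tcp_rot: [-3.141, -0.001, 3.14]
contact_force: [-0.2, -0.6, -0.5]
opening: 0.995
grasp_force: 0.0
wa [435.6 390.1 248.1] [-3.1415e+00 -6.0000e-04  3.1411e+00] 1.5
clock: 2.3
eef_pos: [455.8, 13.0, 349.0]
tcp_rot: [3.141, 0.001, -3.14]
contact_force: [1.5, 0.1, -0.2]
opening: 1.002
grasp_force: 0.0
clock: 2.6
eef_pos: [456.1, 14.9, 347.9]
tcp_rot: [3.141, -0.001, -3.141]
contact_force: [0.1, -0.2, -0.6]
opening: 1.001
grasp_force: 0.0
wb [456.1  15.2 347.8] [ 3.1412e+00 -8.0000e-04 -3.1399e+00] 2.65
clock: 3.45
eef_pos: [414.5, -267.7, 299.4]
tcp_rot: [3.14, -0.001, 3.141]
contact_force: [-0.1, 0.4, 0.6]
opening: 1.0
grasp_force: 0.0
wc [ 414.8 -267.   299.8] [ 3.1404e+00 -8.0000e-04 -3.1410e+00] 3.5
```

View pics/abc.png

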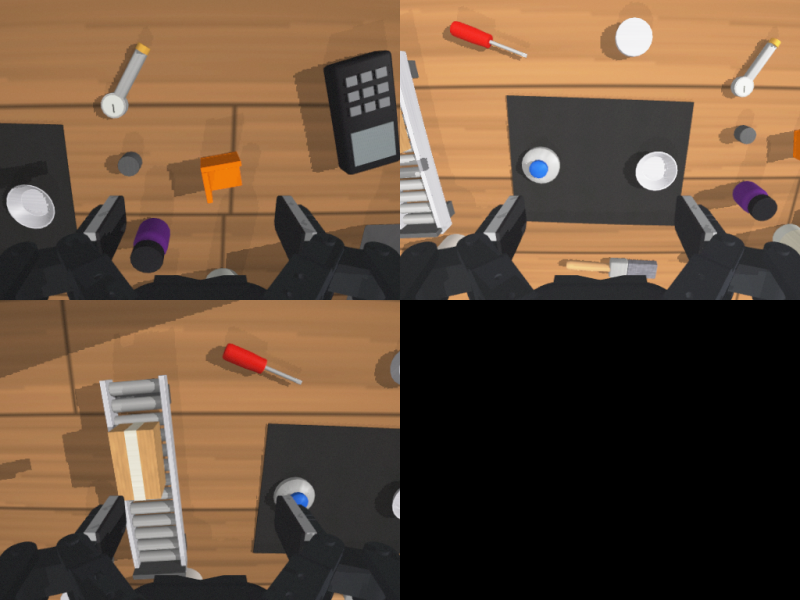

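Run:
```python
from h import *
import pickle
A,B,C=[pickle.load(open(n+'.pkl','rb')) for n in('wa','wb','wc')]
def big(m,box):
    q=np.zeros(m.shape,np.uint8); x0,y0,x1,y1=box; q[y0:y1,x0:x1]=m[y0:y1,x0:x1]
    return max(cv2.findContours(q,cv2.RETR_EXTERNAL,cv2.CHAIN_APPROX_NONE)[0],key=cv2.contourArea)
ch=lambda f:[f['img'][...,k].astype(int) for k in range(3)]
def ell(f,c,z): (x,y),w,a=cv2.fitEllipse(cv2.convexHull(c)); print((round(x,1),round(y,1)),np.round(w,1),plane(f,[[x,y]],z).round(1))
b,g,rr=ch(B); mx=B['img'].max(2)
m=(mx<75)
c=big(m,(110,100,400,300)); h=cv2.convexHull(c)
ap=cv2.approxPolyDP(h,8,True).reshape(-1,2); print('mat',ap.tolist(),plane(B,ap,4).round(1).tolist())
print('bell');ell(B,big(b-rr>60,(140,180,210,240)),39)
print('dish');ell(B,big(B['img'].min(2)>100,(290,180,355,250)),22)
b,g,rr=ch(A); s=A['img']
c=big((rr-b>90)&(rr-g>60),(240,180,320,265)); print('guard',cv2.approxPolyDP(c,2,True).reshape(-1,2).tolist())
k=s[40:350,120:320]; print(k.shape)
o2=cv2.resize(k,(400,600),interpolation=2)
k=C['img'][90:380,120:260]; o1=cv2.resize(k,(400,600),interpolation=2)
cv2.imwrite('pics/z1.png',np.hstack([o1,o2]))
```

```text
mat [[137, 122], [375, 131], [389, 299], [123, 299]] [[423.6, -153.9, 4.0], [436.0, 182.2, 4.0], [715.5, 237.4, 4.0], [715.9, -210.1, 4.0]]
bell
(177.2, 216.1) [23.1 24.3] [[551.5 -97.6  39. ]]
dish
(327.8, 218.5) [50.  54.6] [[562.  119.2  22. ]]
guard [[303, 194], [256, 203], [256, 215], [266, 260], [272, 259], [272, 243], [310, 236], [306, 216], [309, 209]]
(310, 200, 3)
```

View pics/z1.png

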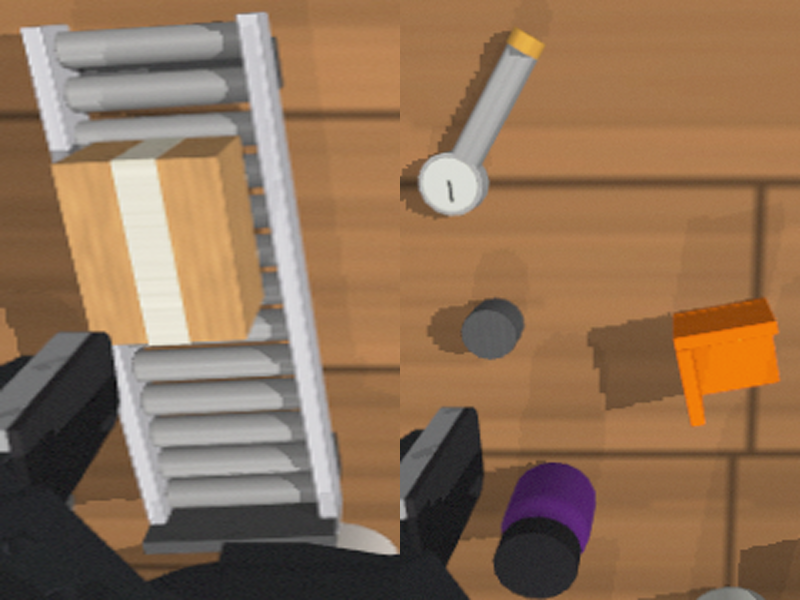

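Run:
```python
from h import *
import pickle
A,C,T,S=[pickle.load(open(n+'.pkl','rb')) for n in('wa','wc','top0','scene0')]
c=lambda p:[[120+x/2.857,90+y/2.069] for x,y in p]
a=lambda p:[[120+(x-400)/2,40+y/1.9355] for x,y in p]
def sh(n,P):
    print(n,P.round(1)[:,:2].tolist(),'mean',P.mean(0).round(1)[:2],'ang',[np.degrees(np.arctan2(P[1,1]-P[0,1],P[1,0]-P[0,0])).round(2),np.linalg.norm(P[1]-P[0]).round(1)])
sh('band',plane(C,c([(135,159),(169,343)]),100))
sh('near',plane(C,c([(53,165),(213,155)]),100)); 
sh('railR',plane(C,c([(252,14),(330,515)]),53)); sh('railL',plane(C,c([(37,28),(160,520)]),53))
t=lambda p:[[370+x/3.867,100+y/3.867] for x,y in p]
sh('T band',plane(T,t([(200,450),(182,285)]),100))
sh('T railL',plane(T,t([(115,565),(40,55)]),53));sh('T railR',plane(T,t([(258,550),(183,50)]),53))
P=plane(A,[(256,203),(303,194)],0); sh('guard bot',P)
sh('guard top',plane(A,[(256,215),(309,206)],44)); sh('wallBend',plane(A,[(266,260),(272,259)],44)); sh('guard base corner',plane(A,[(310,236)]*2,6))
sh('gauge',plane(A,a([(525,42),(452,183)]),14)); print(plane(A,a([(452,183)]),14))
# dial / lid by circle fits
i=A['img'].astype(int)
def big(m,box):
    q=np.zeros(m.shape,np.uint8); x0,y0,x1,y1=box; q[y0:y1,x0:x1]=m[y0:y1,x0:x1]
    return max(cv2.findContours(q,cv2.RETR_EXTERNAL,cv2.CHAIN_APPROX_NONE)[0],key=cv2.contourArea)
e=cv2.fitEllipse(big((i.max(2)<58)&(i.max(2)-i.min(2)<15),(164,300,215,352))); print('lid',e,plane(A,[e[0]],72))
sh('lid manual',plane(A,a([(496,555),(579,555)]),72))
```

```text
band [[412.6, -358.4], [512.9, -353.5]] mean [ 462.7 -355.9] ang [np.float64(2.79), np.float64(100.4)]
near [[415.5, -388.0], [410.7, -330.6]] mean [ 413.1 -359.3] ang [np.float64(94.8), np.float64(57.7)]
railR [[345.6, -320.6], [667.7, -297.4]] mean [ 506.7 -309. ] ang [np.float64(4.12), np.float64(323.0)]
railL [[352.0, -403.9], [672.7, -380.7]] mean [ 512.4 -392.3] ang [np.float64(4.15), np.float64(321.5)]
T band [[413.7, -358.2], [514.0, -355.4]] mean [ 463.9 -356.8] ang [np.float64(1.6), np.float64(100.3)]
T railL [[347.9, -317.9], [677.4, -292.9]] mean [ 512.6 -305.4] ang [np.float64(4.34), np.float64(330.4)]
T railR [[355.8, -404.8], [677.6, -383.9]] mean [ 516.7 -394.3] ang [np.float64(3.72), np.float64(322.5)]
guard bot [[489.8, 388.3], [478.6, 444.1]] mean [484.2 416.2] ang [np.float64(101.38), np.float64(56.9)]
guard top [[487.8, 388.4], [477.7, 444.5]] mean [482.8 416.5] ang [np.float64(100.21), np.float64(57.1)]
wallBend [[541.9, 399.5], [540.6, 406.2]] mean [541.3 402.8] ang [np.float64(100.53), np.float64(6.8)]
guard base corner [[530.4, 454.0], [530.4, 454.0]] mean [530.4 454. ] ang [np.float64(0.0), np.float64(0.0)]
gauge [[331.5, 313.3], [405.8, 268.8]] mean [368.7 291. ] ang [np.float64(-30.94), np.float64(86.7)]
[[405.84305707 268.75767361  14.        ]]
lid ((188.2637481689453, 327.7657165527344), (40.66276168823242, 42.32357406616211), 75.79324340820312) [[611.46982255 312.90549311  72.        ]]
lid manual [[610.4, 290.3], [609.9, 336.7]] mean [610.1 313.5] ang [np.float64(90.65), np.float64(46.4)]
```

```bash
python3 -m inch '[[0,0,0,0,0,-4.1,0.06],[0.024,-0.046,0,0,0,0,0.06],[0.024,-0.046,0,0,0,0,0.06],[0,0,0.04,0,0,0,0.06],[0,0,0.04,0,0,0,0.06],[0,0,0.04,0,0,0,0.06],[0,0,0.02,0,0,0,0.06],[0,0,0,0,0,0,0.06]]' 40
python3 -m inch '[[0,0,0.04,0,0,0,0.06],[0,0,0.03,0,0,0,0.06],[0,0,0.012,0,0,0,0.06],[0,0,0,0,0,0,0.06],[0,0,0,0,0,0,0.06]]'
python3 w.py wd wrist; python3 w.py se1 scene
python3 -c "
import cv2,numpy as np
a=cv2.imread('pics/wd.png');b=cv2.imread('pics/se1.png')[80:230,40:240]
cv2.imwrite('pics/v1.png',np.hstack([cv2.resize(a,(400,300)),cv2.resize(b,(400,300))]))"
```

```text
clock: 4.3
eef_pos: [374.3, -356.9, 157.8]
tcp_rot: [3.137, -0.003, -3.067]
contact_force: [-0.5, 1.0, -0.4]
opening: 0.471
grasp_force: 0.0
clock: 4.8
eef_pos: [375.8, -360.4, 79.8]
tcp_rot: [-3.14, 0.001, -3.069]
contact_force: [-0.3, -0.2, -0.3]
opening: 0.471
grasp_force: 0.0
wd [ 375.8 -360.7   80. ] [-3.1397e+00  1.7000e-03 -3.0697e+00] 4.85
se1 [ 375.7 -360.8   80.1] [-3.1395e+00  1.9000e-03 -3.0698e+00] 4.9
```

View pics/v1.png

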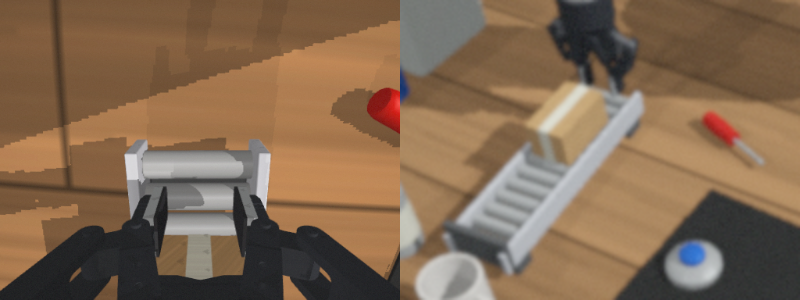

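```bash
python3 -m inch '[[-0.01,0,0,0,0,0,0.06],[-0.01,0,0,0,0,0,0.06],[-0.008,0,0,0,0,0,0.06],[-0.008,0,0,0,0,0,0.06],[-0.008,0,0,0,0,0,0.06],[-0.008,0,0,0,0,0,0.06],[-0.008,0,0,0,0,0,0.06],[-0.008,0,0,0,0,0,0.06]]'
python3 -m inch '[[-0.01,0,0,0,0,0,0.06],[-0.01,0,0,0,0,0,0.06],[-0.01,0,0,0,0,0,0.06],[-0.01,0,0,0,0,0,0.06],[-0.01,0,0,0,0,0,0.06],[-0.01,0,0,0,0,0,0.06],[-0.008,0,0,0,0,0,0.06],[-0.006,0,0,0,0,0,0.06]]'
python3 -m inch '[[-0.005,0,0,0,0,0,0.06],[-0.005,0,0,0,0,0,0.06],[-0.005,0,0,0,0,0,0.06],[-0.005,0,0,0,0,0,0.06],[-0.004,0,0,0,0,0,0.06],[0,0,0,0,0,0,0.06]]'
for i in 1 2 3 4 5; do python3 w.py se2 scene >/dev/null; done; python3 w.py te2 top
python3 -c "
import cv2,numpy as np
a=cv2.imread('pics/te2.png')[90:250,350:470];b=cv2.imread('pics/se2.png')[100:250,40:190]
cv2.imwrite('pics/v2.png',np.hstack([cv2.resize(a,(375,500)),cv2.resize(b,(425,500))]))"
```

```text
clock: 5.7
eef_pos: [443.0, -355.1, 78.2]
tcp_rot: [3.141, -0.0, -3.07]
contact_force: [0.1, 0.9, 0.6]
opening: 0.469
grasp_force: 0.1
clock: 6.5
eef_pos: [517.1, -349.9, 78.3]
tcp_rot: [-3.141, 0.0, -3.07]
contact_force: [0.0, -0.9, 0.2]
opening: 0.468
grasp_force: 0.0
clock: 7.1
eef_pos: [540.8, -348.3, 78.3]
tcp_rot: [-3.141, 0.0, -3.07]
contact_force: [-0.0, 0.1, -0.6]
opening: 0.469
grasp_force: 0.0
te2 [ 540.  -348.3   78.3] [ 3.1416e+00 -1.0000e-04 -3.0704e+00] 7.4
```

View pics/v2.png

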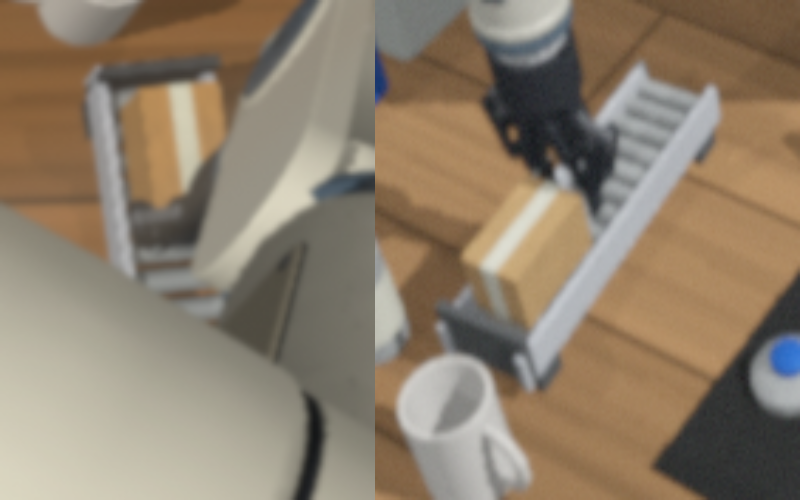

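```bash
for i in 1 2 3 4; do python3 -m inch '[[-0.003,0,0,0,0,0,0.06],[-0.003,0,0,0,0,0,0.06],[0,0,0,0,0,0,0.06],[0,0,0,0,0,0,0.06]]' | egrep 'eef|force'; done
```

```text
eef_pos: [546.3, -347.8, 78.3]
contact_force: [0.1, -0.2, -0.4]
grasp_force: 0.0
eef_pos: [552.3, -347.4, 78.3]
contact_force: [0.4, -0.4, -0.5]
grasp_force: 0.0
eef_pos: [558.3, -346.9, 78.3]
contact_force: [0.3, 0.4, -1.0]
grasp_force: 0.0
eef_pos: [563.0, -346.9, 78.2]
contact_force: [-6.6, -2.9, 3.3]
grasp_force: 3.3
```

```bash
python3 -m inch '[[0.015,0,0,0,0,0,0.06],[0.015,0,0,0,0,0,0.06],[0,0,-0.04,0,0,0,-1],[0,0,-0.04,0,0,0,-1],[0,0,-0.045,0,0,0,-1],[-0.03,0,-0.045,0,0,0,-1],[-0.04,0,0,0,0,0,-1],[-0.04,0,0,0,0,0,-1]]'
python3 -m inch '[[-0.04,0,0,0,0,0,-1],[0,0,0,0,0,0,-1],[0,0,0,0,0,0,-1],[0,0,0,0,0,0,-1]]'
python3 w.py we wrist
python3 -c "
import cv2
a=cv2.imread('pics/we.png')
cv2.imwrite('pics/v3.png',cv2.resize(a,(800,600),interpolation=2))"
```

```text
clock: 9.8
eef_pos: [642.4, -341.7, 247.6]
tcp_rot: [-3.14, 0.003, -3.071]
contact_force: [0.6, -0.6, -0.0]
opening: 0.998
grasp_force: 0.0
clock: 10.2
eef_pos: [680.1, -338.3, 244.6]
tcp_rot: [3.141, -0.001, -3.071]
contact_force: [-0.1, 0.6, -0.1]
opening: 1.0
grasp_force: 0.0
we [ 680.1 -338.5  244.9] [ 3.1413e+00 -8.0000e-04 -3.0710e+00] 10.25
```

View pics/v3.png

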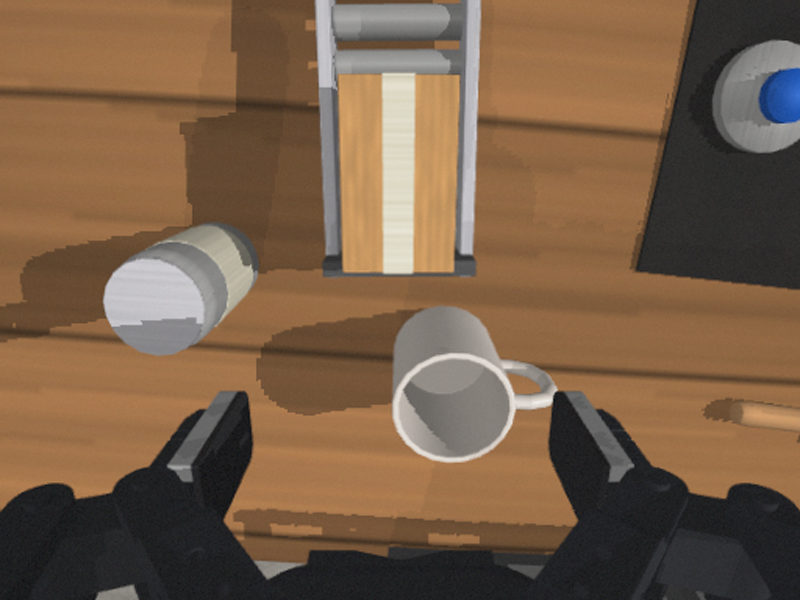

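Run:
```python
from h import *
import pickle
E=pickle.load(open('we.pkl','rb'))
P=plane(E,np.array([(340,74),(460,74),(457,272),(343,272),(398.5,73),(398.5,273)])*.64,100); print(P.round(1)); print(P[:4].mean(0),P[4:].mean(0)); d=P[5]-P[4]; print(np.degrees(np.arctan2(d[1],d[0])),np.linalg.norm(d),np.linalg.norm(P[1]-P[0]))
s=r.sense();print(s['eef_pos'])
c=P[:4].mean(0)-s['eef_pos']; y=s['tcp_rot'][2]; print('tool', c[0]*np.cos(y)+c[1]*np.sin(y), c[0]*np.sin(y)-c[1]*np.cos(y))
```

```text
[[ 574.5 -376.2  100. ]
 [ 570.3 -317.9  100. ]
 [ 669.5 -309.4  100. ]
 [ 673.9 -370.7  100. ]
 [ 572.1 -347.8  100. ]
 [ 672.3 -340.8  100. ]]
[ 622.05113286 -343.52974335  100.        ] [ 622.19908283 -344.2875749   100.        ]
4.002013695267284 100.50133185517846 58.41510021138094
[ 680.1413709  -338.46217276  244.88586118]
tool 58.30303597806344 -0.9549989423941616
```

```bash
python3 -m inch '[[0.029,0,0,0,0,0,-1],[0.029,-0.001,0,0,0,0,-1],[0,0,0.04,0,0,0,-1],[0,0,0.04,0,0,0,-1],[0,0,0.04,0,0,0,-1],[0,0,0.03,0,0,0,-1],[0,0,0.015,0,0,0,-1],[0,0,0,0,0,0,-1]]'
python3 -m inch '[[0,0,0,0,0,0,1],[0,0,0,0,0,0,1],[0,0,0,0,0,0,1],[0,0,0,0,0,0,1],[0,0,0,0,0,0,1],[0,0,0,0,0,0,1],[0,0,0,0,0,0,1],[0,0,0,0,0,0,1]]' 35
python3 -m inch '[[0,0,-0.005,0,0,0,1],[0,0,-0.01,0,0,0,1],[0,0,-0.02,0,0,0,1],[0,0,-0.03,0,0,0,1],[0,0,-0.03,0,0,0,1],[0,0,-0.03,0,0,0,1],[0,0,0,0,0,0,1],[0,0,0,0,0,0,1]]'
```

```text
clock: 11.05
eef_pos: [622.0, -342.9, 78.2]
tcp_rot: [3.14, -0.003, -3.071]
contact_force: [0.4, 0.0, 1.0]
opening: 0.998
grasp_force: 0.0
clock: 11.85
eef_pos: [625.1, -344.1, 82.3]
tcp_rot: [-3.139, 0.003, -3.07]
contact_force: [-0.9, -0.6, 7.1]
opening: 0.698
grasp_force: 39.1
clock: 12.65
eef_pos: [623.8, -343.3, 205.5]
tcp_rot: [-3.141, 0.001, -3.07]
contact_force: [0.1, -0.5, -4.0]
opening: 0.698
grasp_force: 38.7
```

Run:
```python
from h import *
import pickle
A,B,C,E,T=[pickle.load(open(n+'.pkl','rb')) for n in('wa','wb','wc','we','top0')]
print('E mat far right corner',plane(E,np.array([(637,270),(689,5)])*.64,4).round(1))
def big(m,box):
    q=np.zeros(m.shape,np.uint8); x0,y0,x1,y1=box; q[y0:y1,x0:x1]=m[y0:y1,x0:x1]
    return max(cv2.findContours(q,cv2.RETR_EXTERNAL,cv2.CHAIN_APPROX_NONE)[0],key=cv2.contourArea)
e=cv2.fitEllipse(cv2.convexHull(big(A['img'].min(2)>100,(0,210,90,310)))); print('A dish',e,plane(A,[e[0]],22))
for n,f,bx in(('C',C,(350,200,420,290)),('E',E,(450,20,512,110))):
    i=f['img'].astype(int); c=big(i[...,0]-i[...,2]>60,bx); e=cv2.fitEllipse(c); print(n,'bell',e,plane(f,[e[0]],39))
# near edge of the mat, B and left/right edges, line fits
i=B['img'].max(2)
def edge(f,pts,z,thr=75):
    return plane(f,pts,z)
ys=[np.where(i[100:150,x]<75)[0][0]+100 for x in range(150,365,5)]
P=plane(B,np.c_[range(150,365,5),ys],4); k=np.polyfit(P[:,1],P[:,0],1); print('near edge slope deg',np.degrees(np.arctan(k[0])),'x at y=11',np.polyval(k,11))
rows=list(range(150,235,5))
for nm,f0,f1 in(('R',100,200),('L',330,400)):
    xs=[(np.where(i[y,f0:f1]<75)[0][[0,-1][nm=='L']]+f0) for y in rows]; P=plane(B,np.c_[xs,rows],4); k=np.polyfit(P[:,0],P[:,1],1); print(nm,'deg',np.degrees(np.arctan(k[0])),'y at 560',np.polyval(k,560), P[[0,-1]].round(0).tolist())
```

```text
E mat far right corner [[ 682.3 -164.2    4. ]
 [ 503.7 -163.4    4. ]]
A dish ((38.7569694519043, 264.0166931152344), (51.64897155761719, 66.44482421875), 123.12399291992188) [[561.94469228 120.22094176  22.        ]]
C bell ((384.352294921875, 254.4732666015625), (14.046853065490723, 23.497604370117188), 127.6771469116211) [[ 544.8546893  -100.28587767   39.        ]]
E bell ((500.0411376953125, 61.52446746826172), (26.51862144470215, 36.745567321777344), 9.311476707458496) [[ 557.63682375 -110.83153733   39.        ]]
near edge slope deg 2.0402466813134934 x at y=11 430.52226045150667
R deg -2.0594276779839764 y at 560 -158.3572523404615 [[463.0, -155.0, 4.0], [589.0, -160.0, 4.0]]
L deg -2.00707432496208 y at 560 177.1011400075954 [[463.0, 181.0, 4.0], [589.0, 177.0, 4.0]]
```

```bash
cat > d.py <<'E'
# offsets, in the tool's axes, to the given x y z yaw(deg)
import sys
from h import *
t=list(map(float,sys.argv[1:5])); s=r.sense(); y=s['tcp_rot'][2]; yt=np.radians(t[3]); p=s['eef_pos']
dr=(np.degrees(yt-y)+180)%360-180
d=np.array(t[:3])-p
for n,a in(('now',y),('turned',yt)): print(n,(d[0]*np.cos(a)+d[1]*np.sin(a)).round(2),(d[0]*np.sin(a)-d[1]*np.cos(a)).round(2),(-d[2]).round(2))
print('rz',-dr.round(2),'pos',p.round(1),'F',s['contact_force'].round(1),'q6',s['qpos'][5].round(2),'grip',s['grasp_force'].round(1),'open',s['opening'].round(3),'t',round(s['clock'],1))
E
python3 -m inch '[[0,0,0,0,0,6.25,1],[0.0098,0.0439,0,0,0,0,1],[0.0098,0.0439,0,0,0,0,1],[0.0098,0.0439,0,0,0,0,1],[0.0098,0.0439,0,0,0,0,1],[0.0098,0.0439,0,0,0,0,1],[0.0098,0.0439,0,0,0,0,1],[0.0098,0.0439,0,0,0,0,1]]'
python3 -m inch '[[0.0098,0.0439,0,0,0,0,1],[0,0,0.04,0,0,0,1],[0,0,0.04,0,0,0,1],[0,0,0.03,0,0,0,1],[0,0,0.02,0,0,0,1],[0,0,0.01,0,0,0,1],[0,0,0,0,0,0,1],[0,0,0,0,0,0,1]]'
python3 d.py 558.2 10.2 40 177.85; python3 w.py sf scene; python3 w.py wf wrist
python3 -c "
import cv2,numpy as np
a=cv2.imread('pics/wf.png');b=cv2.imread('pics/sf.png')[150:300,130:330]
cv2.imwrite('pics/v4.png',np.hstack([cv2.resize(a,(400,300)),cv2.resize(b,(400,300))]))"
```

```text
clock: 13.45
eef_pos: [565.0, -31.9, 203.1]
tcp_rot: [3.141, -0.003, 3.104]
contact_force: [1.8, 0.4, -1.9]
opening: 0.694
grasp_force: 39.2
clock: 14.25
eef_pos: [558.8, 10.6, 65.1]
tcp_rot: [3.142, -0.0, 3.104]
contact_force: [0.8, -0.0, -2.0]
opening: 0.701
grasp_force: 39.1
now 0.6 -0.42 25.08
turned 0.6 -0.42 25.08
sf [559.3  10.6  65.7] [3.1415e+00 1.1000e-03 3.1037e+00] 14.3
wf [559.5  10.6  65.9] [3.1415e+00 1.7000e-03 3.1037e+00] 14.35Traceback (most recent call last):
  File "d.py", line 8, in <module>
    print('rz',-dr.round(2),'pos',p.round(1),'F',s['contact_force'].round(1),'q6',s['qpos'][5].round(2),'grip',s['grasp_force'].round(1),'open',s['opening'].round(3),'t',round(s['clock'],1))
                                                                                                               ^^^^^^^^^^^^^^^^^^^^^^
AttributeError: 'float' object has no attribute 'round'
```

View pics/v4.png

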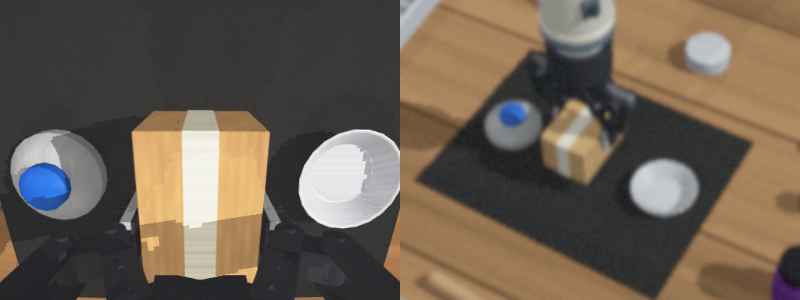

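```bash
sed -i "s/s\['grasp_force'\].round(1)/round(s['grasp_force'],1)/;s/s\['opening'\].round(3)/round(s['opening'],3)/" d.py
python3 - <<'E'
from h import *
import pickle
F=pickle.load(open('wf.pkl','rb')); i=F['img'].astype(int)
def big(m,box):
    q=np.zeros(m.shape,np.uint8); x0,y0,x1,y1=box; q[y0:y1,x0:x1]=m[y0:y1,x0:x1]
    return max(cv2.findContours(q,cv2.RETR_EXTERNAL,cv2.CHAIN_APPROX_NONE)[0],key=cv2.contourArea)
e=cv2.fitEllipse(big(i[...,0]-i[...,2]>60,(0,190,110,290))); print('button',e); print(plane(F,[e[0]],37))
c=big(i.min(2)>75,(0,150,145,290)); x=c.reshape(-1,2); e=cv2.fitEllipse(cv2.convexHull(c)); print('base',e,plane(F,[e[0]],4+8)); 
c=big(i.max(2)>75,(375,150,512,300)); h=cv2.convexHull(c).reshape(-1,2); h=h[h[:,0]<508]; e=cv2.fitEllipse(h); print('dish',e,plane(F,[e[0]],22))
# rim circle fit on the plane z=22 from upper-left hull
P=plane(F,h,22); P=P[:, :2]; k=np.linalg.lstsq(np.c_[2*P,np.ones(len(P))],(P**2).sum(1),rcond=None)[0]; print('circ',k[:2],np.sqrt(k[2]+k[:2]@k[:2]))
print('carton near top edge',plane(F,np.array([(133,131),(269,131)])*1.28,65.8-36+55))
E
```

```text
button ((57.04502868652344, 238.50767517089844), (58.99565124511719, 65.56167602539062), 104.56945037841797)
[[551.703743   -94.70413368  37.        ]]
base ((74.69287109375, 222.68231201171875), (111.78594970703125, 126.31845092773438), 118.08615112304688) [[553.15437427 -98.64922455  12.        ]]
dish ((449.4975891113281, 228.38722229003906), (118.40766143798828, 144.45248413085938), 53.88368225097656) [[560.65221823 119.20466169  22.        ]]
circ [563.29265172 120.02470088] 39.7968102073443
carton near top edge [[505.27478819 -16.9287538   84.8       ]
 [507.45698808  40.72109766  84.8       ]]
```

```bash
python3 -m inch '[[-0.0005,0.0005,0.01,0,0,0,1],[0,0,0.008,0,0,0,1],[0,0,0.003,0,0,0,1],[0,0,0,0,0,0,1],[0,0,0,0,0,0,1],[0,0,0,0,0,0,1]]'
for i in 1 2 3; do python3 -m inch '[[0,0,0.0015,0,0,0,1],[0,0,0,0,0,0,1],[0,0,0,0,0,0,1]]' | egrep 'eef|contact'; done
```

```text
clock: 14.95
eef_pos: [559.4, 11.1, 44.1]
tcp_rot: [3.142, 0.0, 3.104]
contact_force: [0.0, -0.9, -2.6]
opening: 0.698
grasp_force: 39.2
eef_pos: [559.2, 11.1, 42.4]
contact_force: [-0.4, 0.7, -2.9]
eef_pos: [559.4, 11.1, 41.4]
contact_force: [-3.0, -0.4, 5.4]
eef_pos: [559.3, 11.1, 41.3]
contact_force: [-9.3, 1.0, 24.7]
```

```bash
python3 -m inch '[[0,0,-0.0015,0,0,0,1],[0,0,0,0,0,0,1],[0,0,0,0,0,0,0],[0,0,0,0,0,0,-0.6],[0,0,0,0,0,0,-0.7],[0,0,0,0,0,0,-0.7],[0,0,0,0,0,0,-0.7]]'
python3 -m inch '[[0,0,-0.02,0,0,0,-0.7],[0,0,-0.03,0,0,0,-0.7],[0,0,-0.04,0,0,0,-0.7],[0,0,-0.05,0,0,0,-1],[-0.035,0,-0.05,0,0,0,-1],[-0.035,0,-0.03,0,0,0,-1],[-0.035,0,0,0,0,0,-1],[0,0,0,0,0,0,-1]]'
python3 -m inch '[[0,0,0,0,0,0,-1],[0,0,0,0,0,0,-1]]'
python3 w.py wg wrist
python3 -c "
import cv2
a=cv2.imread('pics/wg.png')
cv2.imwrite('pics/v5.png',cv2.resize(a,(800,600),interpolation=2))"
```

```text
clock: 16.55
eef_pos: [559.2, 11.1, 40.7]
tcp_rot: [-3.142, -0.0, 3.104]
contact_force: [-1.0, 0.8, 0.1]
opening: 0.85
grasp_force: 0.0
clock: 17.35
eef_pos: [661.9, 7.2, 253.0]
tcp_rot: [3.141, 0.005, 3.104]
contact_force: [-0.6, 0.3, -0.6]
opening: 1.005
grasp_force: 0.0
clock: 17.55
eef_pos: [656.5, 7.4, 250.9]
tcp_rot: [-3.142, -0.002, 3.104]
contact_force: [0.6, -0.4, 0.3]
opening: 1.003
grasp_force: 0.0
wg [656.5   7.4 251.1] [-3.1415e+00 -1.9000e-03  3.1039e+00] 17.6
```

View pics/v5.png

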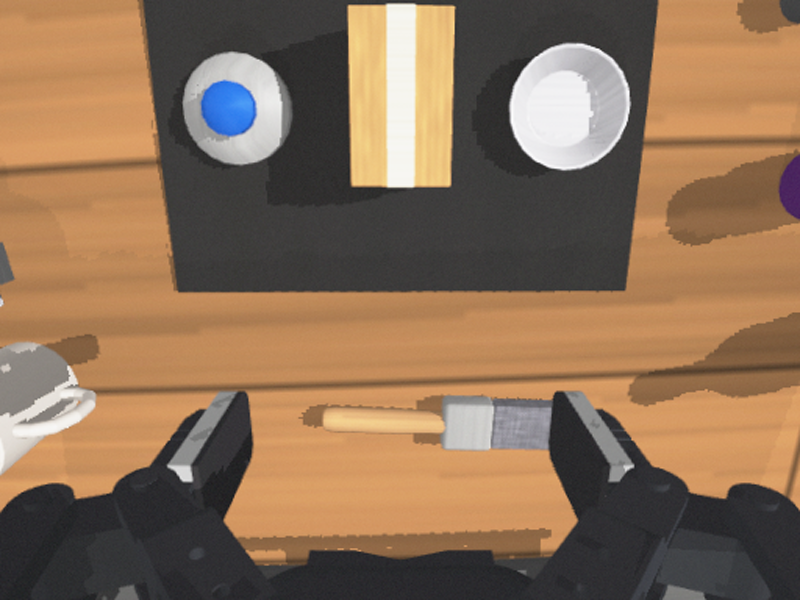

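Run:
```python
from h import *
import pickle
F=pickle.load(open('wg.pkl','rb')); i=F['img'].astype(int)
def big(m,box):
    q=np.zeros(m.shape,np.uint8); x0,y0,x1,y1=box; q[y0:y1,x0:x1]=m[y0:y1,x0:x1]
    return max(cv2.findContours(q,cv2.RETR_EXTERNAL,cv2.CHAIN_APPROX_NONE)[0],key=cv2.contourArea)
def circ(c,z):
    P=plane(F,cv2.convexHull(c).reshape(-1,2),z)[:,:2]; k=np.linalg.lstsq(np.c_[2*P,np.ones(len(P))],(P**2).sum(1),rcond=None)[0]; return k[:2],np.sqrt(k[2]+k[:2]@k[:2])
bt=circ(big(i[...,0]-i[...,2]>60,(100,20,200,120)),37); print('button',bt)
print('base',circ(big(i.min(2)>75,(100,20,200,120)),10))
ds=circ(big(i.min(2)>75,(315,15,420,120)),22); print('dish',ds)
d=ds[0]-bt[0]; print('mid',(ds[0]+bt[0])/2,np.degrees(np.arctan2(-d[0],d[1])),np.linalg.norm(d))
P=plane(F,np.array([(348,5),(455,5),(452,187),(351,187)])*.64,59); print('carton',P.round(1).tolist(),P.mean(0)); d=P[2]+P[3]-P[0]-P[1]; print(np.degrees(np.arctan2(d[1],d[0])))
P=plane(F,np.array([(178,292),(626,290)])*.64,4); d=P[1]-P[0]; print('far edge',P,np.degrees(np.arctan2(-d[0],d[1])))
```

```text
button (array([555.83814939, -98.01253479]), np.float64(17.032289975013732))
base (array([ 555.138707  , -100.89247817]), np.float64(36.98535035735003))
dish (array([563.13873011, 119.90406264]), np.float64(40.05087028932414))
mid [559.48843975  10.94576392] -1.9187894856559389 218.03885413504412
carton [[505.9, -17.2, 59.0], [508.1, 42.2, 59.0], [608.3, 39.3, 59.0], [606.0, -21.7, 59.0]] [557.06607845  10.65265936  59.        ]
-2.138026394194749
far edge [[ 683.28698321 -163.81310159    4.        ]
 [ 694.49052445  175.88198646    4.        ]] -1.8889970853592288
```

```bash
python3 -m inch '[[0,0,0,0,0,8.5,-1],[0,0,0,0,0,8.5,-1],[0,0,0,0,0,8.5,-1],[0,0,0,0,0,8.5,-1],[0,0,0,0,0,8.5,-1],[0,0,0,0,0,8.5,-1],[0,0,0,0,0,8.5,-1],[0,0,0,0,0,8.5,-1]]'
python3 -m inch '[[0,0,0,0,0,8.5,-1],[0.0395,-0.0196,0,0,0,0,-1],[0.0395,-0.0196,0,0,0,0,-1],[0.0395,-0.0196,0,0,0,0,-1],[0.0395,-0.0196,0,0,0,0,-1],[0.0395,-0.0196,0,0,0,0,-1],[0.0395,-0.0196,0,0,0,0,-1],[0.0395,-0.0196,0,0,0,0,-1]]'
python3 -m inch '[[0.0395,-0.0196,0,0,0,0,-1],[0.0395,-0.0196,0,0,0,0,-1],[0.0395,-0.0196,0,0,0,0,-1],[0.0395,-0.0196,0,0,0,0,-1],[0.0395,-0.0196,0,0,0,0,-1],[0,0,0,0,0,0,-1],[0,0,0,0,0,0,-1],[0,0,0,0,0,0,-1]]'
python3 w.py wh wrist
python3 - <<'E'
from h import *
import pickle
F=pickle.load(open('wh.pkl','rb')); i=F['img'].astype(int); b,g,rr=[i[...,k] for k in range(3)]
m=((rr-b>90)&(rr-g>60)).astype(np.uint8)
c=max(cv2.findContours(m,cv2.RETR_EXTERNAL,cv2.CHAIN_APPROX_NONE)[0],key=cv2.contourArea)
print(cv2.contourArea(c)); ap=cv2.approxPolyDP(c,2.5,True).reshape(-1,2)
for p in ap: print(p,*[plane(F,[p],z)[0,:2].round(1) for z in(0,6,44)])
o=np.array([510,421.5]);R=lambda a:np.array([[np.cos(a),-np.sin(a)],[np.sin(a),np.cos(a)]])
G=[(-28,-28,0),(-28,28,0),(28,-28,0),(28,28,6),(-28,-28,44),(-28,28,44),(28,-28,44),(28,-20,44),(-20,28,44),(-20,-20,44)]
for q in G: print('pred',q,proj(F,[np.r_[R(np.radians(10.6))@np.array(q[:2])+o,q[2]]]).round(0))
x,y,w,h=cv2.boundingRect(c); k=F['img'][max(0,y-15):y+h+15,max(0,x-15):x+w+15]; cv2.imwrite('pics/v6.png',cv2.resize(k,None,fx=5,fy=5,interpolation=2)); print(x,y,w,h)
E
python3 d.py 485.3 423 120 100.6
```

```text
clock: 18.4
eef_pos: [656.8, 7.5, 251.6]
tcp_rot: [-3.141, -0.0, 1.911]
contact_force: [-1.0, 0.6, 0.3]
opening: 1.0
grasp_force: 0.0
clock: 19.2
eef_pos: [466.8, 252.3, 251.8]
tcp_rot: [-3.141, 0.0, 1.769]
contact_force: [-0.3, 1.1, -0.6]
opening: 1.002
grasp_force: 0.0
clock: 20.0
eef_pos: [334.0, 424.9, 251.7]
tcp_rot: [-3.141, 0.001, 1.769]
contact_force: [0.6, -0.5, 0.5]
opening: 0.999
grasp_force: 0.0
wh [334.4 424.8 251.8] [-3.1414e+00  5.0000e-04  1.7677e+00] 20.05
2742.5
[381 164] [477.6 443.2] [475.1 444.1] [459.  449.8]
[376 209] [488.9 388. ] [486.2 389.8] [468.9 401. ]
[389 222] [510.3 374.6] [507.2 376.6] [487.8 389.2]
[437 223] [571.2 385.1] [567.2 386.9] [541.6 398.4]
[439 217] [570.8 393.3] [566.7 395. ] [541.2 405.7]
[422 205] [543.7 404.2] [540.1 405.7] [517.3 415.3]
[429 166] [535.1 452.5] [531.7 453.3] [509.8 458. ]
pred (-28, -28, 0) [[375. 208.]]
pred (-28, 28, 0) [[381. 163.]]
pred (28, -28, 0) [[420. 209.]]
pred (28, 28, 6) [[430. 165.]]
pred (-28, -28, 44) [[389. 222.]]
pred (-28, 28, 44) [[396. 173.]]
pred (28, -28, 44) [[438. 223.]]
pred (28, -20, 44) [[439. 216.]]
pred (-20, 28, 44) [[403. 173.]]
pred (-20, -20, 44) [[397. 216.]]
376 164 64 60
now -31.31 147.67 131.75
turned -29.54 148.03 131.75
rz 0.68 pos [334.4 424.8 251.8] F [0.4 0.7 1. ] q6 0.7 grip 0.0 open 1.003 t 20.1
```

```bash
python3 -m inch '[[0,0,0,0,0,0.68,-0.2],[-0.0075,0.037,0.02,0,0,0,-0.2],[-0.0075,0.037,0.02,0,0,0,-0.2],[-0.0075,0.037,0.03,0,0,0,-0.2],[-0.007,0.037,0.03,0,0,0,-0.2],[0,0,0.02,0,0,0,-0.2],[0,0,0,0,0,0,-0.2],[0,0,0,0,0,0,-0.2]]' 30
python3 d.py 485.3 423 30 100.6
```

```text
clock: 20.85
eef_pos: [484.9, 423.5, 131.9]
tcp_rot: [-3.14, 0.001, 1.755]
contact_force: [0.2, 0.4, 0.1]
opening: 0.603
grasp_force: 0.0
now -0.55 0.28 101.88
turned -0.55 0.28 101.88
rz -0.02 pos [484.9 423.5 131.9] F [0.2 0.4 0.1] q6 0.53 grip 0.0 open 0.603 t 20.9
```

```bash
python3 -m inch '[[0,0,0.03,0,0,0,-0.2],[0,0,0.03,0,0,0,-0.2],[0,0,0.02,0,0,0,-0.2],[0,0,0.012,0,0,0,-0.2],[0,0,0.008,0,0,0,-0.2],[0,0,0,0,0,0,-0.2],[0,0,0,0,0,0,-0.2],[0,0,0,0,0,0,-0.2]]'
python3 -m inch '[[0,0,0,0,0,0,0.3],[0,0,0,0,0,0,0.6],[0,0,0,0,0,0,1],[0,0,0,0,0,0,1],[0,0,0,0,0,0,1],[0,0,0,0,0,0,1],[0,0,0,0,0,0,1],[0,0,0,0,0,0,1]]' 30
python3 -m inch '[[0,0,-0.005,0,0,0,1],[0,0,-0.01,0,0,0,1],[0,0,-0.03,0,0,0,1],[0,0,-0.04,0,0,0,1],[0,0,-0.04,0,0,0,1],[0,0,-0.035,0,0,0,1],[0,0,0,0,0,0,1],[0,0,0,0,0,0,1]]'
python3 d.py 558.2 10.6 180 87.95
```

```text
clock: 21.65
eef_pos: [485.5, 424.8, 33.0]
tcp_rot: [3.14, -0.001, 1.757]
contact_force: [0.1, 0.3, 0.1]
opening: 0.606
grasp_force: 0.0
clock: 22.45
eef_pos: [485.1, 424.4, 32.1]
tcp_rot: [3.141, -0.0, 1.757]
contact_force: [-0.7, -1.0, 5.9]
opening: 0.09
grasp_force: 33.8
clock: 23.25
eef_pos: [485.2, 424.5, 193.2]
tcp_rot: [3.14, -0.001, 1.757]
contact_force: [0.4, -0.7, -0.5]
opening: 0.086
grasp_force: 33.1
now -420.26 -4.77 13.16
turned -411.02 87.79 13.16
rz 12.71 pos [485.2 424.5 193.2] F [ 0.4 -0.7 -0.5] q6 0.53 grip 33.1 open 0.086 t 23.2
```

```bash
python3 d.py 534.4 18.9 110 87.95
python3 -m inch '[[0,0,0,0,0,6.4,1],[0,0,0,0,0,6.4,1],[-0.04,0,0,0,0,0,1],[-0.04,0,0,0,0,0,1],[-0.04,0,0,0,0,0,1],[-0.04,0,0,0,0,0,1],[-0.04,0,0,0,0,0,1],[0,0,0,0,0,0,1]]'
python3 d.py 534.4 18.9 110 87.95
```

```text
now -407.71 -26.62 83.16
turned -403.58 63.71 83.16
rz 12.71 pos [485.2 424.5 193.2] F [ 0.4 -0.7 -0.5] q6 0.53 grip 33.1 open 0.086 t 23.2
clock: 24.05
eef_pos: [475.4, 220.0, 190.1]
tcp_rot: [-3.138, 0.003, 1.531]
contact_force: [-0.7, 1.0, -0.5]
opening: 0.087
grasp_force: 33.0
now -198.57 66.95 80.12
turned -198.85 66.12 80.12
rz -0.24 pos [475.4 220.  190.1] F [-0.7  1.  -0.5] q6 0.47 grip 33.0 open 0.087 t 24.1
```

```bash
python3 -m inch '[[-0.04,0.0133,0,0,0,-0.2,1],[-0.04,0.0133,0,0,0,0,1],[-0.04,0.0133,0,0,0,0,1],[-0.04,0.0133,0.02,0,0,0,1],[-0.04,0.0133,0.02,0,0,0,1],[0,0,0.02,0,0,0,1],[0,0,0,0,0,0,1],[0,0,0,0,0,0,1]]'
python3 -m inch '[[0,0,0,0,0,0,1],[0,0,0,0,0,0,1]]' >/dev/null
python3 d.py 534.4 18.9 91 87.95
```

```text
clock: 24.85
eef_pos: [536.2, 22.7, 131.1]
tcp_rot: [-3.139, -0.0, 1.537]
contact_force: [0.7, 0.1, -0.0]
opening: 0.085
grasp_force: 33.0
now -4.35 -2.88 41.74
turned -4.35 -2.87 41.74
rz 0.18 pos [537.4  23.1 132.7] F [-0.2 -0.6 -0.8] q6 0.07 grip 33.0 open 0.091 t 25.1
```

```bash
python3 -m inch '[[-0.0043,-0.0028,0.015,0,0,0.1,1],[0,0,0.015,0,0,0,1],[0,0,0.007,0,0,0,1],[0,0,0,0,0,0,1],[0,0,0,0,0,0,1],[0,0,0,0,0,0,1]]'
python3 d.py 534.4 18.9 91 87.95
for i in 1 2 3; do python3 -m inch '[[0,0,0.0015,0,0,0,1],[0,0,0,0,0,0,1],[0,0,0,0,0,0,1]]' | egrep 'eef|contact'; done
```

```text
clock: 25.65
eef_pos: [534.7, 18.2, 95.6]
tcp_rot: [3.14, -0.0, 1.535]
contact_force: [-0.6, 0.1, -0.4]
opening: 0.088
grasp_force: 33.0
now 0.64 -0.29 4.63
turned 0.64 -0.29 4.63
rz 0.03 pos [534.7  18.2  95.6] F [-0.6  0.1 -0.4] q6 0.07 grip 33.0 open 0.088 t 25.6
eef_pos: [534.1, 18.0, 93.5]
contact_force: [0.2, 0.2, -0.6]
eef_pos: [534.0, 18.0, 91.8]
contact_force: [-0.0, 0.1, -0.0]
eef_pos: [534.2, 18.0, 91.1]
contact_force: [-3.1, -0.3, 10.0]
```

```bash
python3 -m inch '[[0,0,-0.001,0,0,0,1],[0,0,0,0,0,0,0.8],[0,0,0,0,0,0,0.5],[0,0,0,0,0,0,0.3],[0,0,0,0,0,0,0.3],[0,0,0,0,0,0,0.3],[0,0,0,0,0,0,0.3]]'
python3 -m inch '[[0,0,-0.02,0,0,0,0.3],[0,0,-0.03,0,0,0,0.3],[0,0,-0.05,0,0,0,-1],[0,0,-0.05,0,0,0,-1],[0,0,0,0,0,0,-1],[0,0,0,0,0,0,-1]]'
python3 w.py wi wrist; python3 w.py si scene
python3 d.py 611 353 250 87.95
python3 -c "
import cv2,numpy as np
a=cv2.imread('pics/wi.png');b=cv2.imread('pics/si.png')[150:300,130:330]
cv2.imwrite('pics/v7.png',np.hstack([cv2.resize(a,(400,300)),cv2.resize(b,(400,300))]))"
```

```text
clock: 27.25
eef_pos: [534.0, 18.0, 91.3]
tcp_rot: [-3.142, 0.0, 1.535]
contact_force: [-0.2, 0.8, 0.7]
opening: 0.348
grasp_force: 0.0
clock: 27.85
eef_pos: [534.7, 18.1, 242.8]
tcp_rot: [3.139, -0.0, 1.535]
contact_force: [-0.2, -0.1, 0.3]
opening: 0.991
grasp_force: 0.0
wi [533.8  18.  241.3] [3.1414 0.     1.5352] 27.9
si [533.3  18.  240.4] [-3.1400e+00  1.0000e-04  1.5351e+00] 27.95
now 337.54 65.72 -9.61
turned 337.55 65.69 -9.61
rz 0.0 pos [533.3  18.  240.4] F [0.9 0.4 0.2] q6 0.07 grip 0.0 open 1.001 t 27.9
```

View pics/v7.png

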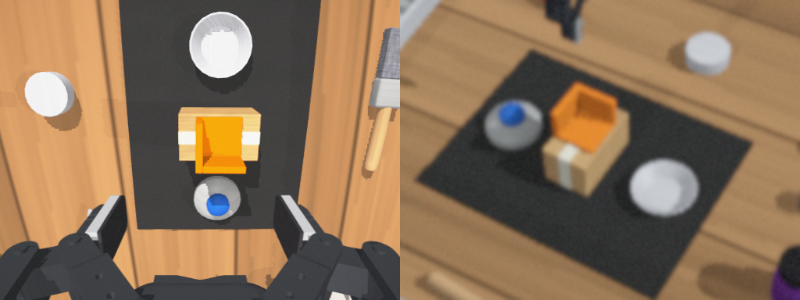

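```bash
python3 -m inch '[[0.043,0.0082,0,0,0,0,-1],[0.043,0.0082,0,0,0,0,-1],[0.043,0.0082,0,0,0,0,-1],[0.043,0.0082,0,0,0,0,-1],[0.043,0.0082,0,0,0,0,-1],[0.043,0.0082,0,0,0,0,-1],[0.043,0.0082,-0.005,0,0,0,-1],[0.037,0.0082,0,0,0,0,-1]]'
python3 -m inch '[[0,0,0,0,0,0,-1],[0,0,0,0,0,0,-1],[0,0,0,0,0,0,-1]]' >/dev/null
python3 w.py wj wrist
python3 - <<'E'
from h import *
import pickle
F=pickle.load(open('wj.pkl','rb')); i=F['img'].astype(int); b,g,rr=[i[...,k] for k in range(3)]
def circ(c,z):
    P=plane(F,cv2.convexHull(c).reshape(-1,2),z)[:,:2]; k=np.linalg.lstsq(np.c_[2*P,np.ones(len(P))],(P**2).sum(1),rcond=None)[0]; return k[:2],np.sqrt(k[2]+k[:2]@k[:2])
print(proj(F,[[611,313,72],[611,313,0]]))
m=((i.max(2)<60)&(i.max(2)-i.min(2)<16)).astype(np.uint8)
for c in cv2.findContours(m,cv2.RETR_EXTERNAL,cv2.CHAIN_APPROX_NONE)[0]:
    if 400<cv2.contourArea(c)<6000: print('lid?',cv2.boundingRect(c),circ(c,72))
m=((b-g>25)&(rr-g>15)).astype(np.uint8)
c=max(cv2.findContours(m,cv2.RETR_EXTERNAL,cv2.CHAIN_APPROX_NONE)[0],key=cv2.contourArea); print('purple',cv2.boundingRect(c))
cv2.imwrite('pics/v8.png',F['img'])
E
python3 d.py 611 313 42 87.95
```

```text
clock: 28.75
eef_pos: [611.1, 355.5, 244.3]
tcp_rot: [-3.139, 0.001, 1.536]
contact_force: [1.3, 0.2, 0.0]
opening: 1.002
grasp_force: 0.0
wj [611.2 352.1 245.3] [-3.1400e+00  1.3000e-03  1.5343e+00] 29.1
[[259.89873213 210.88017435]
 [259.40672389 188.66158394]]
lid? (244, 186, 48, 49) (array([617.92958349, 313.18259778]), np.float64(24.111919480328257))
purple (242, 170, 50, 37)
now -39.11 1.25 203.34
turned -39.11 1.22 203.34
rz -0.04 pos [611.2 352.1 245.3] F [ 0.2  0.5 -0.3] q6 0.56 grip 0.0 open 1.0 t 29.1
```

```bash
python3 d.py 617.5 313 42 87.95; python3 -m inch '[[-0.04,0.0075,0.04,0,0,0,-1],[0,0,0.04,0,0,0,-1],[0,0,0.03,0,0,0,-1],[0,0,0.015,0,0,0,-1],[0,0,0,0,0,0,-1],[0,0,0,0,0,0,-1]]'
python3 d.py 617.5 313 42 87.95
```

```text
now -38.88 7.74 203.34
turned -38.88 7.72 203.34
rz -0.04 pos [611.2 352.1 245.3] F [ 0.2  0.5 -0.3] q6 0.56 grip 0.0 open 1.0 t 29.1
clock: 29.7
eef_pos: [617.6, 318.2, 127.5]
tcp_rot: [3.141, -0.001, 1.535]
contact_force: [-0.5, -0.3, 0.2]
opening: 1.001
grasp_force: 0.0
now -5.25 0.06 85.51
turned -5.25 0.06 85.51
rz -0.01 pos [617.6 318.2 127.5] F [-0.5 -0.3  0.2] q6 0.51 grip 0.0 open 1.001 t 29.7
```

```bash
python3 -m inch '[[-0.005,0,0.03,0,0,0,-1],[0,0,0.03,0,0,0,-1],[0,0,0.015,0,0,0,-1],[0,0,0.01,0,0,0,-1],[0,0,0,0,0,0,-1],[0,0,0,0,0,0,-1]]'
python3 -m inch '[[0,0,0,0,0,0,-0.3],[0,0,0,0,0,0,1],[0,0,0,0,0,0,1],[0,0,0,0,0,0,1],[0,0,0,0,0,0,1],[0,0,0,0,0,0,1],[0,0,0,0,0,0,1],[0,0,0,0,0,0,1]]' 40
python3 -m inch '[[0,0,-0.005,0,0,0,1],[0,0,-0.01,0,0,0,1],[0,0,-0.03,0,0,0,1],[0,0,-0.035,0,0,0,1],[0,0,-0.035,0,0,0,1],[0,0,-0.035,0,0,0,1],[0,0,0,0,0,0,1],[0,0,0,0,0,0,1]]'
python3 d.py 455.2 -95.9 190 87.95
```

```text
clock: 30.3
eef_pos: [617.6, 313.7, 42.6]
tcp_rot: [3.14, -0.001, 1.535]
contact_force: [0.4, -0.3, 0.7]
opening: 1.0
grasp_force: 0.0
clock: 31.1
eef_pos: [617.7, 313.6, 42.9]
tcp_rot: [3.14, -0.001, 1.535]
contact_force: [0.4, -0.4, 7.5]
opening: 0.613
grasp_force: 41.3
clock: 31.9
eef_pos: [617.0, 313.3, 192.5]
tcp_rot: [3.14, -0.001, 1.535]
contact_force: [-0.3, 0.3, -2.1]
opening: 0.606
grasp_force: 42.8
now -414.76 -147.08 2.49
turned -414.77 -147.05 2.49
rz 0.0 pos [617.  313.3 192.5] F [-0.3  0.3 -2.1] q6 0.5 grip 42.8 open 0.606 t 31.9
```

```bash
python3 -m inch '[[-0.02,-0.007,0,0,0,0,1],[-0.038,-0.0134,0,0,0,0,1],[-0.04,-0.0145,0,0,0,0,1],[-0.04,-0.0145,0,0,0,0,1],[-0.04,-0.0145,0,0,0,0,1],[-0.04,-0.0145,0,0,0,0,1],[-0.04,-0.0145,0,0,0,0,1],[-0.04,-0.0145,0,0,0,0,1]]'
python3 -m inch '[[-0.04,-0.0135,0,0,0,0,1],[-0.04,-0.0135,0,0,0,0,1],[-0.036,-0.0125,0,0,0,0,1],[0,0,0,0,0,0,1],[0,0,0,0,0,0,1],[0,0,0,0,0,0,1]]'
python3 d.py 455.2 -95.9 65 87.95
```

```text
clock: 32.7
eef_pos: [496.7, 17.8, 189.8]
tcp_rot: [-3.139, 0.0, 1.535]
contact_force: [0.5, 0.0, -1.6]
opening: 0.605
grasp_force: 42.8
clock: 33.3
eef_pos: [455.0, -94.6, 190.6]
tcp_rot: [-3.14, -0.001, 1.535]
contact_force: [0.6, -0.3, -2.5]
opening: 0.612
grasp_force: 42.8
now -1.29 0.23 125.64
turned -1.29 0.23 125.64
rz 0.01 pos [455.  -94.6 190.6] F [ 0.6 -0.3 -2.5] q6 -0.17 grip 42.8 open 0.612 t 33.3
```

```bash
python3 -m inch '[[-0.001,0,0.03,0,0,0,1],[0,0,0.04,0,0,0,1],[0,0,0.03,0,0,0,1],[0,0,0.022,0,0,0,1],[0,0,0.014,0,0,0,1],[0,0,0.005,0,0,0,1],[0,0,0,0,0,0,1],[0,0,0,0,0,0,1]]'
python3 -m inch '[[0,0,0,0,0,0,1],[0,0,0,0,0,0,1],[0,0,0,0,0,0,1]]' | egrep 'eef|contact'
for i in 1 2 3; do python3 -m inch '[[0,0,0.001,0,0,0,1],[0,0,0,0,0,0,1],[0,0,0,0,0,0,1]]' | egrep 'eef|contact'; done
```

```text
clock: 34.1
eef_pos: [455.8, -95.9, 50.8]
tcp_rot: [3.141, 0.0, 1.536]
contact_force: [-0.8, 0.4, -2.0]
opening: 0.604
grasp_force: 42.8
eef_pos: [455.6, -96.4, 50.8]
contact_force: [0.8, -0.5, -1.8]
eef_pos: [455.2, -96.3, 49.3]
contact_force: [0.2, -0.5, -1.9]
eef_pos: [455.1, -96.3, 48.2]
contact_force: [-0.5, 0.0, -3.1]
eef_pos: [455.2, -96.2, 47.3]
contact_force: [0.1, 0.3, -2.1]
```

```bash
for i in 1 2; do python3 -m inch '[[0,0,0.001,0,0,0,1],[0,0,0,0,0,0,1],[0,0,0,0,0,0,1]]' | egrep 'eef|contact'; done
```

```text
eef_pos: [455.3, -96.3, 46.8]
contact_force: [-3.8, 0.5, 8.6]
eef_pos: [455.3, -96.3, 46.7]
contact_force: [-6.9, 0.2, 25.7]
```

```bash
python3 -m inch '[[0,0,-0.0015,0,0,0,1],[0,0,0,0,0,0,0.1],[0,0,0,0,0,0,-0.3],[0,0,0,0,0,0,-0.55],[0,0,0,0,0,0,-0.55],[0,0,0,0,0,0,-0.55],[0,0,0,0,0,0,-0.55],[0,0,0,0,0,0,-0.55]]'
python3 -m inch '[[0,0,-0.015,0,0,0,-0.55],[0,0,-0.03,0,0,0,-0.55],[0,0,-0.04,0,0,0,-0.55],[0,0,-0.05,0,0,0,-1],[0,0,-0.05,0,0,0,-1],[0,0,-0.015,0,0,0,-1],[0,0,0,0,0,0,-1],[0,0,0,0,0,0,-1]]'
python3 d.py 374 328 250 87.95
```

```text
clock: 36.7
eef_pos: [455.2, -96.3, 46.8]
tcp_rot: [-3.142, 0.0, 1.535]
contact_force: [-0.3, 0.3, 0.2]
opening: 0.774
grasp_force: 0.0
clock: 37.5
eef_pos: [454.8, -96.2, 246.4]
tcp_rot: [-3.141, -0.0, 1.535]
contact_force: [-0.2, 0.2, -0.8]
opening: 0.996
grasp_force: 0.0
now 421.01 -95.9 -3.62
turned 421.0 -95.94 -3.62
rz 0.01 pos [454.8 -96.2 246.4] F [-0.2  0.2 -0.8] q6 -0.18 grip 0.0 open 0.996 t 37.5
```

```bash
python3 -m inch '[[0.045,-0.01,0,0,0,0,-1],[0.045,-0.01,0,0,0,0,-1],[0.045,-0.01,0,0,0,0,-1],[0.045,-0.01,0,0,0,0,-1],[0.045,-0.01,0,0,0,0,-1],[0.045,-0.01,0,0,0,0,-1],[0.045,-0.01,0,0,0,0,-1],[0.045,-0.01,0,0,0,0,-1]]' >/dev/null
python3 -m inch '[[0.04,-0.015,0,0,0,-8.5,-1],[0,0,0,0,0,-8.5,-1],[0,0,0,0,0,-8.5,-1],[0,0,0,0,0,-8.5,-1],[0,0,0,0,0,-8.5,-1],[0,0,0,0,0,-8.5,-1],[0,0,0,0,0,-8.5,-1],[0,0,0,0,0,-1.5,-1]]'
python3 d.py 340 308 250 149
```

```text
clock: 39.1
eef_pos: [373.7, 306.2, 244.8]
tcp_rot: [-3.138, -0.001, 2.603]
contact_force: [-0.9, -0.2, 0.1]
opening: 0.999
grasp_force: 0.0
now 29.82 -15.75 -5.2
turned 29.78 -15.82 -5.2
rz 0.13 pos [373.7 306.2 244.8] F [-0.9 -0.2  0.1] q6 -0.35 grip 0.0 open 0.999 t 39.1
```

```bash
python3 -m inch '[[0.03,-0.016,-0.003,0,0,0,-1],[0,0,0,0,0,0,-1],[0,0,0,0,0,0,-1],[0,0,0,0,0,0,-1],[0,0,0,0,0,0,-1]]' >/dev/null
python3 w.py wk wrist
python3 - <<'E'
from h import *
import pickle
F=pickle.load(open('wk.pkl','rb')); print(proj(F,[[374,288,14],[406,269,14],[327,316,10]]).round())
cv2.imwrite('pics/v9.png',cv2.resize(F['img'],(800,600),interpolation=2))
E
```

```text
wk [341.  308.6 249.6] [-3.1413  0.      2.5988] 39.65
[[257. 193.]
 [258. 223.]
 [257. 145.]]
```

View pics/v9.png

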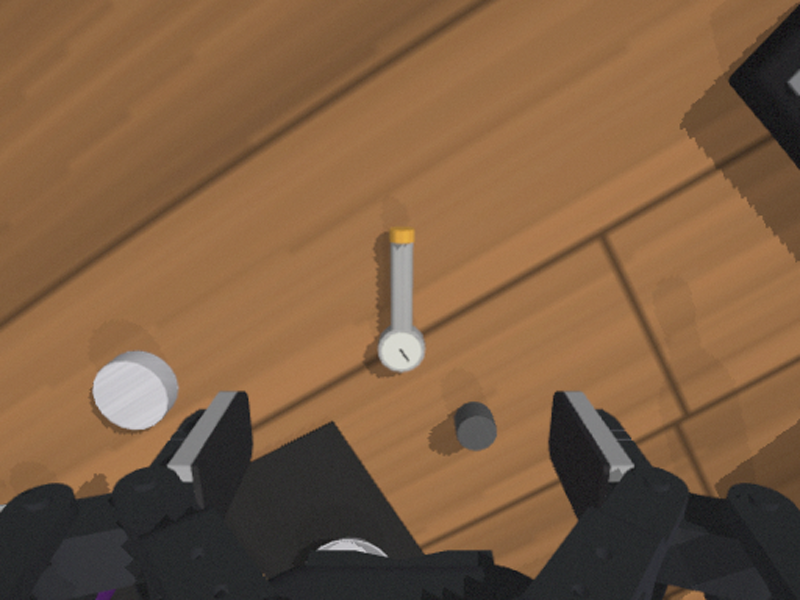

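```bash
python3 d.py 374.3 288 20 148.9
python3 -m inch '[[-0.02,0,0.03,0,0,0,0.1],[-0.02,0,0.04,0,0,0,0.1],[0,0,0.04,0,0,0,0.1],[0,0,0.03,0,0,0,0.1],[0,0,0.02,0,0,0,0.1],[0,0,0,0,0,0,0.1],[0,0,0,0,0,0,0.1],[0,0,0,0,0,0,0.1]]' 30
python3 d.py 374.3 288 20 148.9
```

```text
now -39.13 -0.45 229.57
turned -39.13 -0.45 229.57
rz -0.0 pos [341.  308.6 249.6] F [0.6 1.2 0.1] q6 -0.3 grip 0.0 open 1.002 t 39.6
clock: 40.45
eef_pos: [375.7, 288.6, 91.0]
tcp_rot: [3.14, 0.001, 2.6]
contact_force: [-0.5, -0.3, -0.1]
opening: 0.449
grasp_force: 0.0
now 0.9 -1.2 70.95
turned 0.9 -1.21 70.95
rz 0.05 pos [375.7 288.6  91. ] F [-0.5 -0.3 -0.1] q6 -0.38 grip 0.0 open 0.449 t 40.5
```

```bash
python3 -m inch '[[0.0009,-0.0012,0.03,0,0,0,0.1],[0,0,0.02,0,0,0,0.1],[0,0,0.012,0,0,0,0.1],[0,0,0.005,0,0,0,0.1],[0,0,0,0,0,0,0.1],[0,0,0,0,0,0,0.1],[0,0,0,0,0,0,0.1]]'
python3 -m inch '[[0,0,0.002,0,0,0,0.1],[0,0,0,0,0,0,0.4],[0,0,0,0,0,0,1],[0,0,0,0,0,0,1],[0,0,0,0,0,0,1],[0,0,0,0,0,0,1],[0,0,0,0,0,0,1],[0,0,0,0,0,0,1]]' 30
```

```text
clock: 41.15
eef_pos: [374.0, 287.9, 23.6]
tcp_rot: [3.14, 0.001, 2.6]
contact_force: [0.4, -0.1, 0.7]
opening: 0.45
grasp_force: 0.0
clock: 41.95
eef_pos: [373.6, 287.6, 21.1]
tcp_rot: [3.141, 0.0, 2.6]
contact_force: [-0.5, -0.4, 4.3]
opening: 0.177
grasp_force: 29.8
```

```bash
python3 -m inch '[[0,0,-0.005,0,0,0,1],[0,0,-0.015,0,0,0,1],[0,0,-0.03,0,0,0,1],[0,0,-0.04,0,0,0,1],[0,0,-0.04,0,0,0,1],[0,0,0,0,0,8.5,1],[0,0,0,0,0,8.5,1],[0,0,0,0,0,8.5,1]]'
python3 -m inch '[[0,0,0,0,0,8.5,1],[0,0,0,0,0,8.5,1],[0,0,0,0,0,8.5,1],[0,0,0,0,0,8.5,1],[0,0,0,0,0,1.5,1],[0,0,0,0,0,0,1],[0,0,0,0,0,0,1]]'
python3 d.py 662.8 116.9 60 88
```

```text
clock: 42.75
eef_pos: [373.4, 287.4, 151.4]
tcp_rot: [3.141, -0.0, 2.149]
contact_force: [-0.0, -0.2, -0.4]
opening: 0.173
grasp_force: 29.4
clock: 43.45
eef_pos: [373.4, 287.4, 150.8]
tcp_rot: [-3.142, 0.0, 1.538]
contact_force: [0.9, -0.3, -1.1]
opening: 0.178
grasp_force: 29.4
now -160.99 294.81 90.83
turned -160.26 295.2 90.83
rz 0.14 pos [373.4 287.4 150.8] F [ 0.9 -0.3 -1.1] q6 0.69 grip 29.4 open 0.178 t 43.5
```

```bash
python3 -m inch '[[-0.02,0.037,0,0,0,0.14,1],[-0.02,0.037,0,0,0,0,1],[-0.02,0.037,0,0,0,0,1],[-0.02,0.037,0,0,0,0,1],[-0.02,0.037,0,0,0,0,1],[-0.02,0.037,0,0,0,0,1],[-0.02,0.037,0,0,0,0,1],[-0.02,0.036,0,0,0,0,1]]' >/dev/null
python3 -m inch '[[0,0,0.03,0,0,0,1],[0,0,0.03,0,0,0,1],[0,0,0.02,0,0,0,1],[0,0,0.01,0,0,0,1],[0,0,0,0,0,0,1],[0,0,0,0,0,0,1],[0,0,0,0,0,0,1]]' 
python3 d.py 662.8 116.9 28 88
```

```text
clock: 44.95
eef_pos: [663.1, 116.7, 62.2]
tcp_rot: [3.14, -0.0, 1.533]
contact_force: [0.1, -0.3, -0.5]
opening: 0.179
grasp_force: 29.6
now 0.19 -0.31 34.24
turned 0.2 -0.31 34.24
rz -0.15 pos [663.1 116.7  62.2] F [ 0.1 -0.3 -0.5] q6 0.21 grip 29.6 open 0.179 t 45.0
```

```bash
python3 -m inch '[[0,0,0.015,0,0,0,1],[0,0,0.012,0,0,0,1],[0,0,0.006,0,0,0,1],[0,0,0,0,0,0,1],[0,0,0,0,0,0,1],[0,0,0,0,0,0,1]]' | egrep 'eef|contact'
for i in 1 2 3 4 ; do python3 -m inch '[[0,0,0.001,0,0,0,1],[0,0,0,0,0,0,1],[0,0,0,0,0,0,1]]' | egrep 'eef|contact'; done
```

```text
eef_pos: [662.5, 116.4, 28.1]
contact_force: [0.5, 0.1, -1.3]
eef_pos: [662.2, 116.4, 27.0]
contact_force: [0.3, -0.4, -0.6]
eef_pos: [662.2, 116.4, 25.8]
contact_force: [0.0, 0.3, -1.0]
eef_pos: [662.3, 116.4, 25.1]
contact_force: [-0.2, -0.2, 3.5]
eef_pos: [662.3, 116.4, 25.1]
contact_force: [-4.4, -1.0, 13.9]
```

```bash
python3 -m inch '[[0,0,-0.001,0,0,0,1],[0,0,0,0,0,0,0.7],[0,0,0,0,0,0,0.4],[0,0,0,0,0,0,0.3],[0,0,0,0,0,0,0.3],[0,0,0,0,0,0,0.3],[0,0,-0.01,0,0,0,0.3],[0,0,-0.03,0,0,0,0.3]]'
python3 -m inch '[[0,0,-0.05,0,0,0,0.3],[0,0,-0.05,0,0,0,0.3],[0,0,-0.05,0,0,0,0.3],[0,0,-0.05,0,0,0,-0.5],[0,0,-0.05,0,0,0,-1],[-0.015,-0.03,-0.05,0,0,0,-1],[-0.02,-0.04,-0.03,0,0,0,-1],[-0.02,-0.035,0,0,0,0,-1]]'
python3 -m inch '[[0,0,0,0,0,0,-1],[0,0,0,0,0,0,-1],[0,0,0,0,0,0,-1]]'
python3 w.py wm wrist
python3 - <<'E'
from h import *
import pickle
F=pickle.load(open('wm.pkl','rb'))
c=np.array([559,10.5]);a=np.radians(-2);R=np.array([[np.cos(a),-np.sin(a)],[np.sin(a),np.cos(a)]])
for n,q,z in(('jar lid',(-100,-110),76),('gauge',(100,110),18),('dial',(100,73),18),('tail',(100,165),18),('dish',(0,110),22),('button',(0,-110),38),('g',(-28,28),65),('carton NL',(-50,30),59)): print(n,(proj(F,[np.r_[R@np.array(q)+c,z]])*1.5625).round(0))
cv2.imwrite('pics/v10.png',cv2.resize(F['img'],(800,600),interpolation=2))
E
```

```text
clock: 47.55
eef_pos: [660.1, 116.1, 62.9]
tcp_rot: [-3.137, 0.001, 1.533]
contact_force: [-0.3, -0.3, -0.7]
opening: 0.347
grasp_force: 0.0
clock: 48.35
eef_pos: [563.6, 69.0, 389.5]
tcp_rot: [3.134, -0.001, 1.533]
contact_force: [0.3, -0.1, 0.4]
opening: 1.0
grasp_force: 0.0
clock: 48.65
eef_pos: [563.8, 69.4, 384.3]
tcp_rot: [3.141, -0.0, 1.533]
contact_force: [-0.2, -0.5, 0.6]
opening: 0.999
grasp_force: 0.0
wm [563.9  69.5 383.9] [-3.1414e+00 -1.0000e-04  1.5329e+00] 48.7
jar lid [[294. 407.]]
gauge [[507. 163.]]
dial [[505. 203.]]
tail [[510. 100.]]
dish [[399. 163.]]
button [[400. 388.]]
g [[367. 262.]]
carton NL [[343. 258.]]
```

View pics/v10.png

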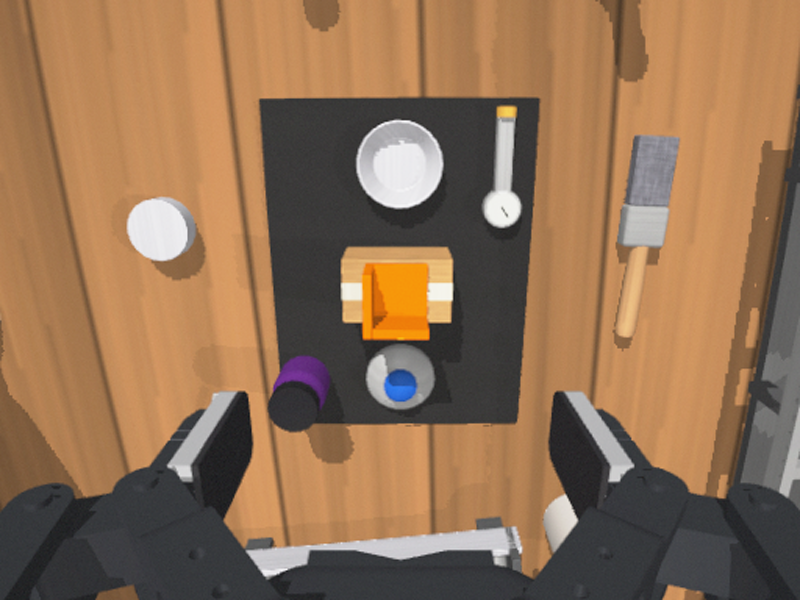

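```bash
python3 - <<'E'
from h import *
import pickle
F=pickle.load(open('wm.pkl','rb')); i=F['img'].astype(int); b,g,rr=[i[...,k] for k in range(3)]
def big(m,box):
    q=np.zeros(m.shape,np.uint8); x0,y0,x1,y1=box; q[y0:y1,x0:x1]=m[y0:y1,x0:x1]
    return max(cv2.findContours(q,cv2.RETR_EXTERNAL,cv2.CHAIN_APPROX_NONE)[0],key=cv2.contourArea)
def circ(c,z):
    P=plane(F,cv2.convexHull(c).reshape(-1,2),z)[:,:2]; k=np.linalg.lstsq(np.c_[2*P,np.ones(len(P))],(P**2).sum(1),rcond=None)[0]; return k[:2].round(1),np.sqrt(k[2]+k[:2]@k[:2]).round(1)
ds=circ(big(i.min(2)>90,(220,70,290,140)),22);bt=circ(big(b-rr>60,(230,220,285,270)),37)
print('dish',ds,'btn',bt,'base',circ(big(i.min(2)>75,(225,215,285,265)),10))
dial=circ(big(i.min(2)>90,(300,118,340,150)),18); print('dial',dial)
c=big((rr-b>80),(312,64,335,80)); x,y,w,h=cv2.boundingRect(c); t=plane(F,[[x+w/2,y]],12)[0,:2]; print('tail',(x,y,w,h),t)
bar=big(i.max(2)>75,(305,64,345,150)); ys=range(80,118,3); mid=[]
for yy in ys:
    xs=np.where(i[yy,305:345].max(1)>75)[0]+305; mid.append([(xs[0]+xs[-1])/2,yy])
P=plane(F,mid,18)[:,:2]; k=np.polyfit(P[:,1],P[:,0],1); print('bar slope deg',np.degrees(np.arctan(k[0])),'x at 117',np.polyval(k,117))
print('lid',circ(big((i.max(2)<45)&(i.max(2)-i.min(2)<12),(170,242,206,278)),76))
c=big((rr-b>90)&(rr-g>60),(225,160,285,225)); print('guard',cv2.approxPolyDP(c,2,True).reshape(-1,2).tolist())
a=np.radians(-2);R=np.array([[np.cos(a),-np.sin(a)],[np.sin(a),np.cos(a)]]);o=np.array([558,10.5])
print([proj(F,[np.r_[R@np.array(q[:2])+o,q[2]]])[0].round(0).tolist() for q in((28,28,65),(-28,28,103),(28,-28,103),(-28,-28,103))])
E
python3 d.py 662.3 116.4 100 87.85
```

```text
dish (array([562.9, 119.5]), np.float64(40.1)) btn (array([555.1, -97. ]), np.float64(17.0)) base (array([ 555.1, -100.8]), np.float64(37.7))
dial (array([658.3,  77.5]), np.float64(19.4))
tail (318, 68, 13, 7) [663.28525174 167.27713388]
bar slope deg -0.12489432135624905 x at 117 671.0771387988735
lid (array([456.1, -95.9]), np.float64(25.2))
guard [[234, 168], [231, 175], [232, 216], [274, 217], [273, 168]]
[[275.0, 167.0], [232.0, 174.0], [276.0, 215.0], [234.0, 216.0]]
now 50.62 96.53 283.94
turned 50.59 96.55 283.94
rz -0.02 pos [563.9  69.5 383.9] F [-0.8 -0.1 -0.2] q6 0.16 grip 0.0 open 1.001 t 48.7
```

```bash
python3 -c "
from rig import r
print(r.sign_off())"
```

```text
the job is handed in; nothing more can be done
None
```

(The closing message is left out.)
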